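Square a carton into the corner stop

TASK

Push the flat white carton along the desk with the fingertips until it sits square and fully home in the metal corner stop: its far long side flush against the long back fence and its left end flush against the short side fence. Only push it, do not lift or tip it, and leave the other things on the desk where they stand. Then take the hand clear.

Things in the scene. Friction and masses are not known exactly. Their poses are not given: they have to be found in the camera images.
- corner_stop: L of bare aluminium angle fixed to the desk. Origin: inner corner of its fences, at desk level. Back fence: 220 mm along the stop's own -y, inner face at x = 0, looking to -x (to the robot). Side fence: 140 mm along its own -x, inner face at y = 0, looking to -y (robot's right). Both 32 mm high, 6 mm thick, screw flanges outside only. Yaw -0.15 to 0.05 rad.
- flat_carton: flat closed white carton lying on the desk, 150 (own x) x 200 (own y) x 64 mm high, 0.25 to 0.5 kg. Origin: centre of its underside, z up. Starts short of the back fence and right of the side fence, up to 0.25 rad off square. Fully home, its origin is at x = -0.075, y = -0.100 in the stop's frame, axes parallel to the stop's.
- tall_carton: bystander, loose: tall light-bulb carton standing upright, 68 x 69 x 170 mm; origin at the centre of its underside
- jar_a: bystander, loose: white screw-lid sample jar, 74 mm diameter, 87 mm tall, behind the side fence; origin at the centre of its underside
- dropper: bystander, loose: small dropper bottle, 28 mm diameter, 68 mm tall, near the front end of the side fence; origin at the centre of its underside
- jar_b: bystander, loose: white screw-lid sample jar, 74 mm diameter, 87 mm tall; origin at the centre of its underside
- tape_roll: bystander, loose: roll of packing tape lying flat, 81 mm diameter, 48 mm tall; origin at the centre of its underside
- test_card: bystander, loose: flat white test card, 21 x 72 x 9 mm; origin at the centre of its underside
- monitor_top (a point): fixed: middle of the top edge of the monitor that stands edge-on to the robot, left of the work. Its panel is about 500 mm long, roughly along x, and reaches 355 mm above the desk: pass over it. The room's wall rises right behind the desk, 30 to 70 mm beyond the back fence: keep the hand and wrist clear of it.

How it is judged (in metres and radians):
At the end, for the whole second after the job is handed in: The carton lies flat and still on the desk with its origin within 5 mm of its fully-home place along both axes of the stop (gap at each fence under 5 mm) and turned less than 0.045 rad (2.6 degrees) from square with the stop (x of flat_carton in the frame of corner_stop between -0.08 and -0.07 m and y of flat_carton in the frame of corner_stop between -0.105 and -0.095 m and angle between the x axis of flat_carton and the x axis of corner_stop, either way round below 0.045 rad and angle between flat_carton's own z axis and vertical below 0.04 rad and height (world z) of flat_carton below 0.004 m and linear speed of flat_carton below 0.01 m/s); the robot touches nothing.
It fails at once if the flat carton is lifted off the desk or tipped up (height (world z) of flat_carton above 0.012 m or angle between flat_carton's own z axis and vertical above 0.12 rad).
It fails at once if another thing on the desk is moved more than 20 mm (distance of any of tall_carton, jar_a, dropper, jar_b, tape_roll, test_card from where it was at the start of the episode above 0.02 m).
It fails at once if another thing on the desk is knocked over (angle between any of tall_carton, jar_a, dropper, jar_b, tape_roll, test_card's own z axis and vertical above 0.4 rad).
It also fails if it takes over 64 s, if anything falls off the work surface, if the arm or the gripper's body presses on something with over 40 N, if the wrist force passes 120 N, or if a joint passes its speed limit or range.

ROBOT

A 6-joint arm with a two-finger parallel gripper is mounted at the origin on the work surface; the furniture and walls round the work are solid. World frame = base frame: x ahead of the robot, y to its left, z up, the work surface at z = 0. Lengths are in mm, angles in rad, forces in N, time in s.
With the tool pointing down it reaches from about 400 to 925 mm from the base axis. Payload 12.5 kg.
Tool frame: the origin (TCP) lies midway between the tips of the shut fingers; the grasp point (between the pads) lies manip.grip_point_offset behind it (manip.grip_point_offset is the distance from the TCP to the grasp point, in mm); z points along the fingers, y is the direction in which the jaws open and shut (so a half turn about z gives the same grasp; the last joint's range is limited). The gripper opens to 95 mm and grips with 3 to 60 N. Pads are 20 mm wide; open, the fingers measure 119 mm over their backs; the gripper's body (75 mm by 180 mm) begins 59 mm behind the grasp point.
Start: joints at [1.072, 0.491, 1.559, -0, 1.092, -0.106], TCP at [239.221, 577.426, 214.661] pointing down, gripper open.
Joint ranges: [-3.1, 3.1], [-0.84, 2.19], [0.05, 2.79], [-1.13, 4.28], [0.06, 2.93], [-2.69, 2.69]. Speed limits (rad/s): [2.22, 2.22, 2.79, 3.14, 3.14, 3.14].

INTERFACE

Orientations are given as a unit quaternion [w, x, y, z].
In Python, from rig import state, optics, workorder, manip gives the robot as it stands. The module is installed in compiled form; this text tells all that it offers.
- The arm moves only by the tool servo_tool, never from a script. Its argument "moves" is a list of rows, each an object with "offset": the shift along the tool's x, y, z in m, a list of three; "yaw": the turn about the tool's z in degrees; "hand": the opening, from 0 (shut) to 1 (fully open). A call has 1 to 12 rows; each row shifts and turns the commanded pose from where the row before left it, along the tool's axes as they then stand; what a row does not reach is not made up. A row lasts 1/8 s, in which the tool goes at most 62.5 mm and 10.7 degrees, less where a joint would pass 70% of its speed; a pose out of reach is approached as far as the arm can. A call is refused whole if a number of a shift passes 0.0625 or a number of a turn 10.7, either way. A call with a gripper value outside its range is refused whole. The fingers move at their own pace and stop on an object; the grip force is fixed at half the most. Time passes only in rows, so rows that do not move let the fingers close. It gives the time, the measured TCP pose, the force and the opening at its end, in the units of the state.
- state(): the state, without advancing time (a new reading comes with each control period).
- optics.snapshot(name): name is "scene" or "top"; returns the picture (384x512x3 uint8, blue, green, red); there is no depth.
- optics.get_calibration(name): a dict with "fov_y" (degrees; the focal length in pixels is half the picture's height over the tangent of half this angle, whatever the lens; pixels are square), "cx", "cy" (the principal point, pixels), "k1" (the pictures are not rectified: a ray, as slopes to the right and down, at radius r is drawn at 1 + k1 r^2 times it, then the intrinsics apply), "T" (4x4, takes a point from camera to world coordinates). Camera axes: x right, y down, z forward; pixel columns grow to the right and rows downward; lengths in mm; the calibration is good to about 2 mm. A picture is of the moment at which its call begins. get_calibration takes no time and is no camera call.
- workorder.hand_in(): hands the job in, once; it reports no verdict.
The state is a dict: "time_s": time; "q": joint angles; "joint_velocities": joint speeds; "effort": joint torques, N m; "eef_pos": TCP position; "tcp_rot": TCP orientation; "wrist_force": force on the tool from outside, world axes, zero at the start; "torque": the same for the moment, N m; "width": finger opening in mm.
Only numpy, scipy, OpenCV 4.12 (cv2) and the standard library are available. Lean on these libraries where they do the work, as an engineer would, in place of code of your own. Each camera call takes 0.05 s, during which the arm holds its last target.

## Working session

There is one attempt and no reset: what is moved stays moved. The work goes in short steps, Python scripts to look and compute and a tool call to move; the robot and the scene stay as the last step left them, time stands still between calls to the robot, and variables do not carry over. Pictures are saved under pics/ and viewed, and the job is handed in when it is done.

Besides the shell and the picture viewer there is one more tool, called after ">>>" by a JSON object that holds its "api" and its "payload", one argument or row to a line. servo_tool: Moves the arm, as the interface text tells. Its arguments: {"type":"object","properties":{"moves":{"type":"array","items":{"type":"object","properties":{"offset":{"type":"array","items":{"type":"number"}},"yaw":{"type":"number"},"hand":{"type":"number"}}}}},"required":["moves"]}

```bash
mkdir -p pics
python3 - <<'E'
from rig import state, optics, workorder, manip
import cv2,numpy as np
s=state()
for k,v in s.items(): print(k,v)
print(manip.grip_point_offset)
for n in("scene","top"):
    c=optics.get_calibration(n);print(n,c)
    cv2.imwrite(f"pics/{n}0.png",optics.snapshot(n))
E
```

```text
time_s 0.0
q [ 1.07240995e+00  4.91523431e-01  1.55944244e+00 -1.66413516e-05
  1.09168637e+00 -1.05607860e-01]
joint_velocities [ 1.29515345e-04  5.35060393e-05  8.82738268e-04  9.15609879e-05
 -6.51713256e-04  1.18105972e-03]
effort [-4.15006056e-03 -6.12647367e+01 -2.58163083e+01  6.91078696e-02
  4.83245426e-02 -1.12760908e-04]
eef_pos [239.09592387 577.20082707 214.08660654]
tcp_rot [-1.50527580e-04  1.95125485e-01  9.80778142e-01 -5.08013298e-04]
wrist_force [0.14316189 0.19344268 0.26800364]
torque [-0.09398672 -0.00090948 -0.03697725]
width 95.44992730572886
18.8
scene {'fov_y': 49.30449844476003, 'cx': 256.7862274067883, 'cy': 189.7371711441243, 'k1': -0.12932290441204167, 'T': array([[ 7.76648706e-01, -4.21616645e-01,  4.68034393e-01,
         7.05881223e+00],
       [-6.29910402e-01, -5.13368867e-01,  5.82808109e-01,
        -5.96049549e+02],
       [-5.44731323e-03, -7.47456896e-01, -6.64287976e-01,
         9.38935427e+02],
       [ 0.00000000e+00,  0.00000000e+00,  0.00000000e+00,
         1.00000000e+00]])}
top {'fov_y': 54.950112860458674, 'cx': 254.21753370460985, 'cy': 187.8717211272549, 'k1': -0.09898115052797825, 'T': array([[-1.33826461e-02, -9.98459840e-01,  5.38409987e-02,
         4.38297459e+02],
       [-9.99896583e-01,  1.36466058e-02,  4.53791316e-03,
         1.67071235e+01],
       [-5.26567094e-03, -5.37747013e-02, -9.98539210e-01,
         1.22476908e+03],
       [ 0.00000000e+00,  0.00000000e+00,  0.00000000e+00,
         1.00000000e+00]])}
```

View pics/scene0.png

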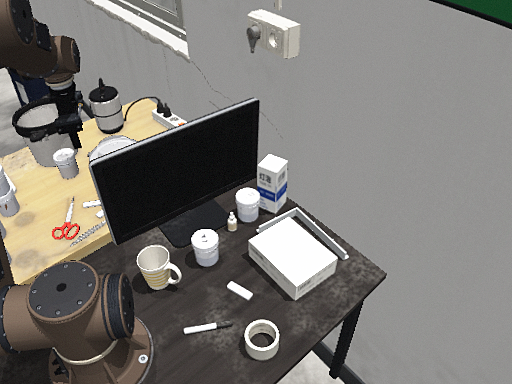

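View pics/top0.png

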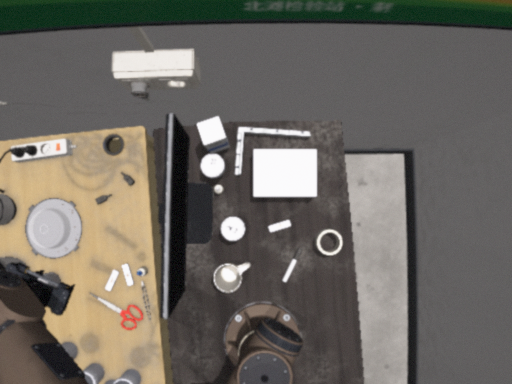

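The scene shows the carton near (292,255) and the L stop around (290,213)-(345,255). In the top view the carton is about (253-317,149-198) and the stop's inner corner is near (243,135). The arm is beyond the monitor, so I'll enlarge the pictures to measure.

```bash
cat > h.py <<'E'
import cv2,numpy as np
from rig import state, optics, workorder, manip
def K(n):
    c=optics.get_calibration(n); f=192/np.tan(np.radians(c["fov_y"]/2)); return c,f
def px2w(n,u,v,z):
    c,f=K(n); d=np.array([(u-c["cx"])/f,(v-c["cy"])/f]); rd=np.hypot(*d); r=rd
    for _ in range(30): r=rd/(1+c["k1"]*r*r)
    d=d*(r/rd if rd>0 else 1); T=c["T"]; D=T[:3,:3]@np.array([d[0],d[1],1]); o=T[:3,3]
    return (o+D*(z-o[2])/D[2])
def w2px(n,p):
    c,f=K(n);T=c["T"]; q=T[:3,:3].T@(np.array(p,float)-T[:3,3]); s=q[:2]/q[2]; s=s*(1+c["k1"]*(s@s))
    return s*f+[c["cx"],c["cy"]]
def crop(img,x0,y0,w,h,k,name):
    cv2.imwrite(name,cv2.resize(img[y0:y0+h,x0:x0+w],None,fx=k,fy=k,interpolation=cv2.INTER_CUBIC))
E
python3 - <<'E'
from h import *
crop(cv2.imread("pics/top0.png"),190,110,160,110,5,"pics/topc.png")
crop(cv2.imread("pics/scene0.png"),215,150,150,150,4,"pics/scenec.png")
E
```

```text
(no output)
```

View pics/topc.png

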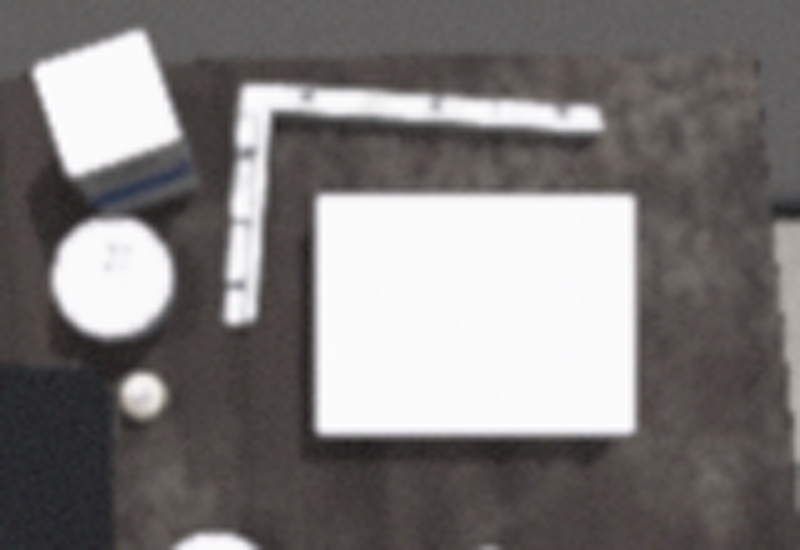

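View pics/scenec.png

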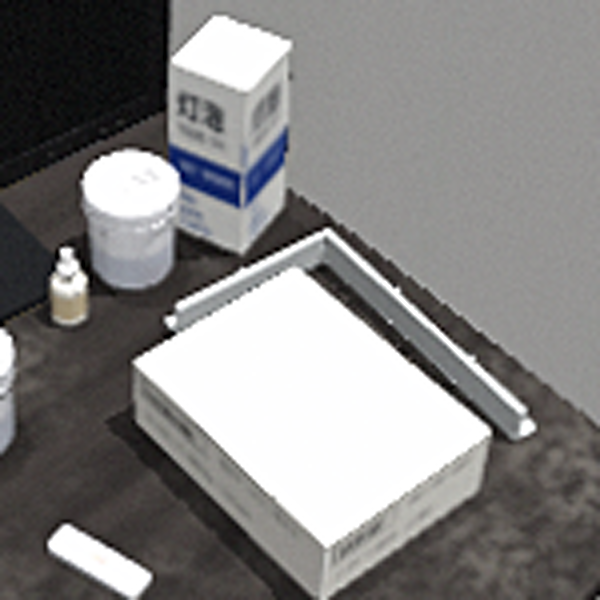

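Run:
```python
from h import *
P=lambda x,y:(190+(x+.5)/5-.5,110+(y+.5)/5-.5)
for nm,z,pts in [("carton",64,[(315,195),(635,195),(635,436),(315,436)]),("fence z32",32,[(272,117),(600,131),(258,322)]),("fence z0",0,[(272,117),(600,131),(258,322)])]:
    for p in pts: print(nm,p,px2w("top",*P(*p),z).round(1))
Q=lambda x,y:(215+(x+.5)/4-.5,150+(y+.5)/4-.5)
for nm,z,pts in [("carton",64,[(296,270),(490,433),(323,546),(135,360)]),("fencetop z32",32,[(328,236),(527,420),(176,312)])]:
    for p in pts: print("S",nm,p,px2w("scene",*Q(*p),z).round(1))
for nm,z,p in [("dropper",68,(142,393)),("jarA",87,(114,278)),("tall",170,(110,105))]: print(nm,px2w("top",*P(*p),z).round(1))
for nm,z,p in [("jarB",87,(233,229)),("tape",48,(330,243)),("card",9,(280,226)),("mug",90,(227,278)),("pen",10,(290,270)),("mon",355,(175,118)),("mon2",355,(165,315)),("deskR",0,(345,150)),("deskback",0,(345,122))]: print(nm,px2w("top",*p,z).round(1))
```

```text
carton (315, 195) [625.6  25.4  64. ]
carton (635, 195) [ 623.1 -177.8   64. ]
carton (635, 436) [ 470.  -174.2   64. ]
carton (315, 436) [472.8  27.4  64. ]
fence z32 (272, 117) [682.7  53.1  32. ]
fence z32 (600, 131) [ 670.7 -161.3   32. ]
fence z32 (258, 322) [548.2  63.7  32. ]
fence z0 (272, 117) [689.3  54.1   0. ]
fence z0 (600, 131) [ 676.9 -166.1    0. ]
fence z0 (258, 322) [551.2  65.    0. ]
S carton (296, 270) [619.5  18.3  64. ]
S carton (490, 433) [ 616.8 -178.1   64. ]
S carton (323, 546) [ 468.7 -173.4   64. ]
S carton (135, 360) [473.9  24.2  64. ]
S fencetop z32 (328, 236) [686.1  52.4  32. ]
S fencetop z32 (527, 420) [ 667.6 -171.5   32. ]
S fencetop z32 (176, 312) [543.8  64.9  32. ]
dropper [501.2 135.8  68. ]
jarA [571.9 150.7  87. ]
tall [663.  142.8 170. ]
jarB [374.   88.8  87. ]
tape [ 322.7 -216.8   48. ]
card [377.3 -60.7   9. ]
mug [224.6 108.8  90. ]
pen [233.  -91.3  10. ]
mon [656.2 209.  355. ]
mon2 [187.5 235.3 355. ]
deskR [ 627.6 -284.5    0. ]
deskback [ 723.2 -287.7    0. ]
```

>>> {"api": "servo_tool", "payload": {
  "moves": [
    {"offset": [0, 0, -0.06], "yaw": 0, "hand": 1},
    {"offset": [0, 0, -0.06], "yaw": 0, "hand": 1},
    {"offset": [0, 0, -0.06], "yaw": -9.1, "hand": 1},
    {"offset": [0, 0, -0.06], "yaw": -9.1, "hand": 1},
    {"offset": [0, 0, 0], "yaw": 0, "hand": 1}
  ]
}}

```text
time_s: 0.72
eef_pos: [239.4, 577.8, 459.3]
tcp_rot: [0.002, 0.037, 0.999, 0.003]
wrist_force: [-0.5, 0.3, 0.2]
width: 95.0
```

```bash
cat >> h.py <<'E'
from scipy.spatial.transform import Rotation as Ro
def pose():
    s=state(); w,x,y,z=s["tcp_rot"]; R=Ro.from_quat([x,y,z,w]).as_matrix()
    print("t %.2f"%s["time_s"],"pos",np.round(s["eef_pos"],1),"heading y %.2f deg"%np.degrees(np.arctan2(R[1,1],R[0,1])),"tz",R[:,2].round(3),"F",np.round(s["wrist_force"],1),"q",np.round(s["q"],2))
    return np.array(s["eef_pos"]),R
def off(target):
    p,R=pose(); print("target",target,"tool offset mm",(R.T@(np.array(target)-p)).round(1))
E
python3 - <<'E'
from h import *
off([480,200,454]);off([435,-72,454])
E
```

```text
t 0.72 pos [239.4 577.8 459.3] heading y 85.82 deg tz [ 0.004  0.007 -1.   ] F [-0.5  0.3  0.2] q [ 1.07  0.36  1.14 -0.    1.63 -0.43]
target [480, 200, 454] tool offset mm [-267.6 -359.2    3.6]
t 0.72 pos [239.4 577.8 459.3] heading y 85.82 deg tz [ 0.004  0.007 -1.   ] F [-0.5  0.3  0.2] q [ 1.07  0.36  1.14 -0.    1.63 -0.43]
target [435, -72, 454] tool offset mm [-242.5 -633.8    1.6]
```

>>> {"api": "servo_tool", "payload": {
  "moves": [
    {"offset": [-0.03, -0.04, 0], "hand": 1, "yaw": 0},
    {"offset": [-0.03, -0.04, 0], "hand": 1, "yaw": 0},
    {"offset": [-0.03, -0.04, 0], "hand": 1, "yaw": 0},
    {"offset": [-0.03, -0.04, 0], "hand": 1, "yaw": 0},
    {"offset": [-0.03, -0.04, 0], "hand": 1, "yaw": 0},
    {"offset": [-0.03, -0.04, 0], "hand": 1, "yaw": 0},
    {"offset": [-0.03, -0.04, 0], "hand": 1, "yaw": 0},
    {"offset": [-0.03, -0.04, 0], "hand": 1, "yaw": 0},
    {"offset": [-0.03, -0.04, 0], "hand": 1, "yaw": 0},
    {"offset": [0, 0, 0], "hand": 1, "yaw": 0}
  ]
}}

```text
time_s: 1.98
eef_pos: [482.6, 195.8, 453.2]
tcp_rot: [-0.001, 0.04, 0.999, -0.0]
wrist_force: [-0.4, -0.3, 0.2]
width: 95.3
```

Run:
```python
from h import *
off([435,-72,200])
```

```text
t 1.98 pos [482.6 195.8 453.2] heading y 85.44 deg tz [-0.002 -0.001 -1.   ] F [-0.4 -0.3  0.2] q [ 0.26  0.18  1.4  -0.    1.56 -1.23]
target [435, -72, 200] tool offset mm [  25.6 -270.5  253.5]
```

>>> {"api": "servo_tool", "payload": {
  "moves": [
    {"offset": [0.005, -0.054, 0], "yaw": 0, "hand": 1},
    {"offset": [0.005, -0.054, 0], "yaw": 0, "hand": 1},
    {"offset": [0.005, -0.054, 0], "yaw": 0, "hand": 1},
    {"offset": [0.005, -0.054, 0], "yaw": 0, "hand": 1},
    {"offset": [0.005, -0.054, 0], "yaw": 0, "hand": 1},
    {"offset": [0, 0, 0.055], "yaw": 0, "hand": 1},
    {"offset": [0, 0, 0.055], "yaw": 0, "hand": 1},
    {"offset": [0, 0, 0.055], "yaw": 0, "hand": 1},
    {"offset": [0, 0, 0.055], "yaw": 0, "hand": 1},
    {"offset": [0, 0, 0.055], "yaw": 0, "hand": 1},
    {"offset": [0, 0, 0], "yaw": 0, "hand": 1}
  ]
}}

```text
time_s: 3.35
eef_pos: [434.4, -67.9, 177.1]
tcp_rot: [-0.004, 0.037, 0.999, 0.001]
wrist_force: [1.1, 0.7, 0.5]
width: 95.2
```

Run:
```python
from h import *
off([435,-72,20])
i=optics.snapshot("scene");cv2.imwrite("pics/s1.png",i);crop(i,190,130,200,150,4,"pics/s1c.png")
```

```text
t 3.35 pos [434.4 -67.9 177.1] heading y 85.71 deg tz [-0.007  0.002 -1.   ] F [1.1 0.7 0.5] q [-0.31  0.28  2.03  0.    0.83 -1.8 ]
target [435, -72, 20] tool offset mm [ -2.   -4.3 157.1]
```

View pics/s1.png

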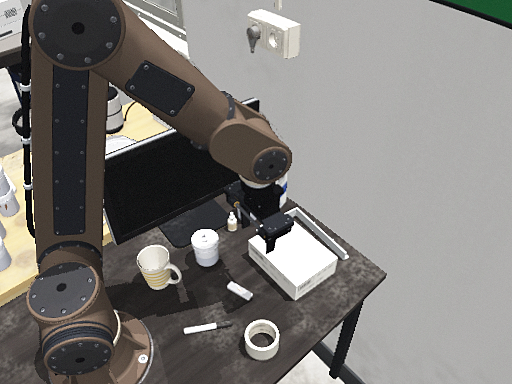

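The hand hangs in front of the carton, at about (270,232). The way down is clear of the card at (240,290) and jar_b at (205,247).

>>> {"api": "servo_tool", "payload": {
  "moves": [
    {"offset": [0, -0.004, 0.05], "yaw": 0, "hand": 1},
    {"offset": [0, 0, 0.05], "yaw": 0, "hand": 1},
    {"offset": [0, 0, 0.04], "yaw": 0, "hand": 1},
    {"offset": [0, 0, 0.015], "yaw": 0, "hand": 1},
    {"offset": [0, 0, 0], "yaw": 0, "hand": 1}
  ]
}}

```text
time_s: 4.03
eef_pos: [437.1, -73.3, 25.5]
tcp_rot: [0.0, 0.038, 0.999, -0.0]
wrist_force: [0.2, -0.1, 0.3]
width: 95.2
```

Run:
```python
from h import *
pose()
i=optics.snapshot("scene");crop(i,190,130,200,150,4,"pics/s2c.png")
i=optics.snapshot("top");crop(i,190,110,160,150,4,"pics/t2c.png")
```

```text
t 4.03 pos [437.1 -73.3  25.5] heading y 85.70 deg tz [ 0.001 -0.    -1.   ] F [ 0.2 -0.1  0.3] q [-0.32  0.57  2.17  0.    0.41 -1.81]
```

View pics/s2c.png

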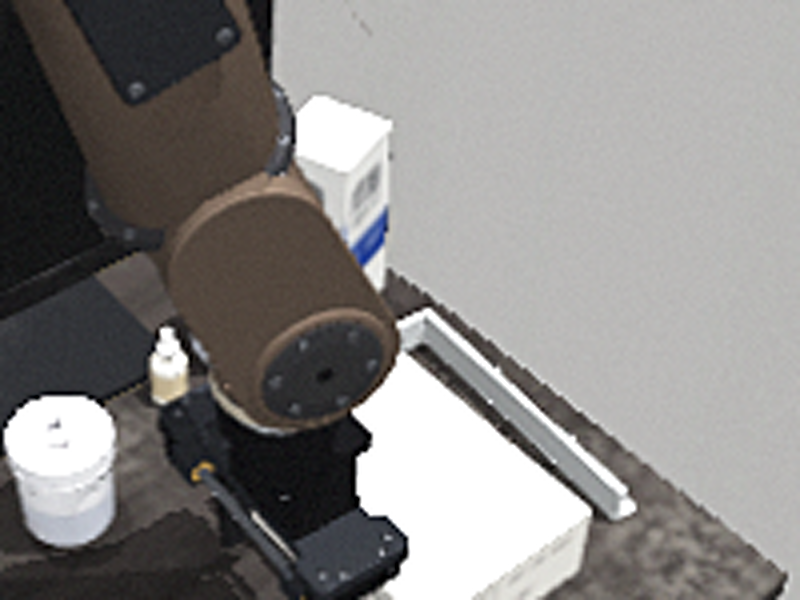

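View pics/t2c.png

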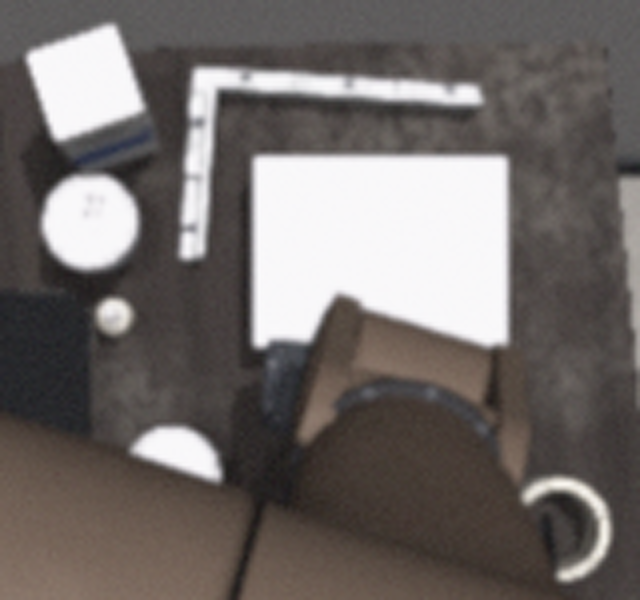

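>>> {"api": "servo_tool", "payload": {
  "moves": [
    {"offset": [-0.006, 0, 0], "yaw": 0, "hand": 1},
    {"offset": [-0.006, 0, 0], "yaw": 0, "hand": 1},
    {"offset": [-0.006, 0, 0], "yaw": 0, "hand": 1},
    {"offset": [-0.005, 0, 0], "yaw": 0, "hand": 1},
    {"offset": [-0.005, 0, 0], "yaw": 0, "hand": 1},
    {"offset": [-0.005, 0, 0], "yaw": 0, "hand": 1},
    {"offset": [-0.005, 0, 0], "yaw": 0, "hand": 1},
    {"offset": [-0.005, 0, 0], "yaw": 0, "hand": 1},
    {"offset": [-0.005, 0, 0], "yaw": 0, "hand": 1},
    {"offset": [-0.005, 0, 0], "yaw": 0, "hand": 1},
    {"offset": [-0.005, 0, 0], "yaw": 0, "hand": 1},
    {"offset": [-0.005, 0, 0], "yaw": 0, "hand": 1}
  ]
}}

```text
time_s: 5.62
eef_pos: [499.2, -78.0, 24.6]
tcp_rot: [0.0, 0.038, 0.999, 0.0]
wrist_force: [-2.5, 0.4, -1.4]
width: 95.0
```

Run:
```python
from h import *
pose()
i=optics.snapshot("scene");crop(i,190,130,200,150,4,"pics/s3c.png")
i=optics.snapshot("top");crop(i,190,110,160,110,5,"pics/t3c.png")
```

```text
t 5.62 pos [499.2 -78.   24.6] heading y 85.69 deg tz [ 0.  0. -1.] F [-2.5  0.4 -1.4] q [-0.29  0.61  2.02  0.    0.51 -1.78]
```

View pics/t3c.png

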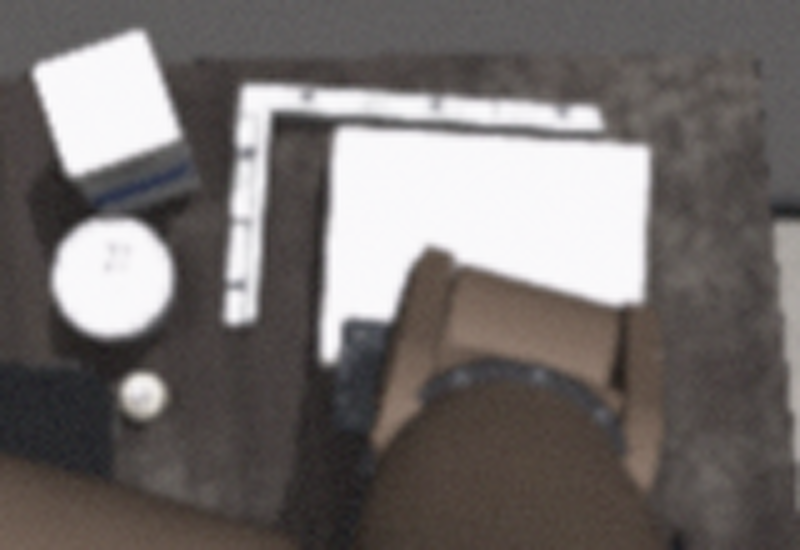

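View pics/s3c.png

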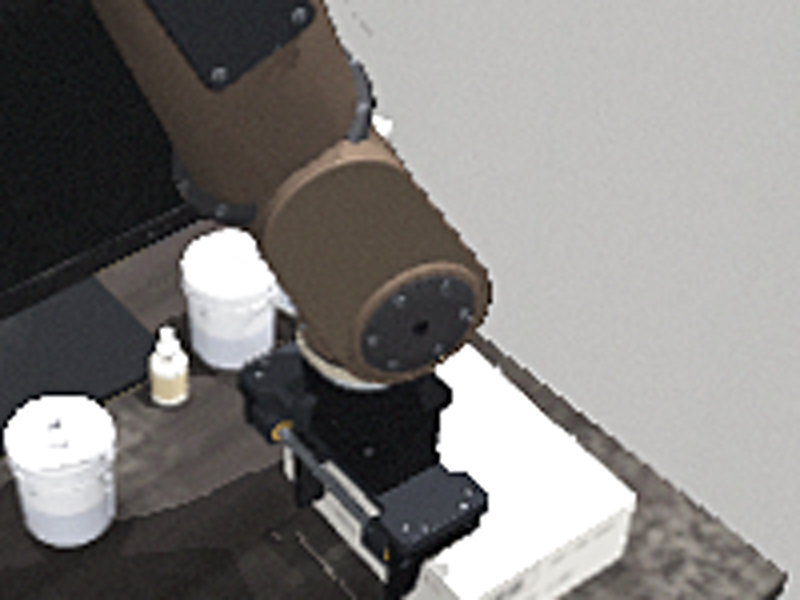

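Run:
```python
from h import *
i=cv2.cvtColor(cv2.imread("pics/top0.png"),cv2.COLOR_BGR2GRAY).astype(float)
def edge(prof,thr): # first crossing falling
    for k in range(len(prof)-1):
        if (prof[k]-thr)*(prof[k+1]-thr)<=0 and prof[k]!=prof[k+1]: return k+(prof[k]-thr)/(prof[k]-prof[k+1])
for nm,thr in (("190",190),("150",150),("110",110)):
    pts=[]
    for u in range(250,306):
        c=i[125:146,u]; m=int(np.argmax(c)); e=edge(c[m:],thr)
        if e: pts.append((u,125+m+e))
    pts=np.array(pts); w=np.array([px2w("top",*p,32) for p in pts]); f=np.polyfit(w[:,1],w[:,0],1)
    r=w[:,0]-np.polyval(f,w[:,1]); k=abs(r)<2; f=np.polyfit(w[k,1],w[k,0],1)
    print("back",nm,"yaw",-np.arctan(f[0]),"x at y=53",np.polyval(f,53),"rms",r[k].std())
    pts=[]
    for v in range(140,170):
        c=i[v,230:252]; m=int(np.argmax(c)); e=edge(c[m:],thr)
        if e: pts.append((230+m+e,v))
    pts=np.array(pts); w=np.array([px2w("top",*p,32) for p in pts]); f=np.polyfit(w[:,0],w[:,1],1)
    r=w[:,1]-np.polyval(f,w[:,0]); k=abs(r)<2; f=np.polyfit(w[k,0],w[k,1],1)
    print("side",nm,"yaw",np.arctan(f[0]),"y at x=684",np.polyval(f,684),"rms",r[k].std())
```

```text
back 190 yaw -0.08272450939470587 x at y=53 688.8626000119895 rms 0.5617591181375066
side 190 yaw -0.08257784417549949 y at x=684 55.77369375140146 rms 0.4813044227487825
back 150 yaw -0.08202653175019205 x at y=53 687.0990814390491 rms 0.46919847204840415
side 150 yaw -0.08093523425168679 y at x=684 54.26219743237022 rms 0.36331321094653557
back 110 yaw -0.08246834573738723 x at y=53 685.2238466151639 rms 0.3674331747073392
side 110 yaw -0.08289506209898177 y at x=684 52.33152074623696 rms 0.32322267630514173
```

>>> {"api": "servo_tool", "payload": {
  "moves": [
    {"offset": [-0.003, 0, 0], "yaw": 0.4, "hand": 1},
    {"offset": [-0.003, 0, 0], "yaw": 0, "hand": 1},
    {"offset": [-0.003, 0, 0], "yaw": 0, "hand": 1},
    {"offset": [-0.003, 0, 0], "yaw": 0, "hand": 1}
  ]
}}

```text
time_s: 6.22
eef_pos: [510.7, -78.9, 24.7]
tcp_rot: [-0.0, 0.041, 0.999, 0.0]
wrist_force: [-4.5, 0.4, 2.6]
width: 95.3
```

>>> {"api": "servo_tool", "payload": {
  "moves": [
    {"offset": [-0.0015, 0, 0], "yaw": 0, "hand": 1},
    {"offset": [-0.001, 0, 0], "yaw": 0, "hand": 1}
  ]
}}

```text
time_s: 6.48
eef_pos: [513.1, -79.0, 24.6]
tcp_rot: [-0.0, 0.041, 0.999, 0.0]
wrist_force: [-4.9, 0.4, 3.9]
width: 95.2
```

>>> {"api": "servo_tool", "payload": {
  "moves": [
    {"offset": [-0.001, 0, 0], "yaw": 0, "hand": 1},
    {"offset": [-0.001, 0, 0], "yaw": 0, "hand": 1}
  ]
}}

```text
time_s: 6.72
eef_pos: [515.1, -79.2, 24.7]
tcp_rot: [-0.0, 0.041, 0.999, 0.0]
wrist_force: [-4.5, 0.7, 4.3]
width: 95.0
```

Run:
```python
from h import *
pose()
i=optics.snapshot("top");crop(i,190,110,160,110,5,"pics/t4c.png")
```

```text
t 6.72 pos [515.1 -79.2  24.7] heading y 85.29 deg tz [-0.  0. -1.] F [-4.5  0.7  4.3] q [-0.28  0.63  1.98  0.    0.54 -1.77]
```

View pics/t4c.png

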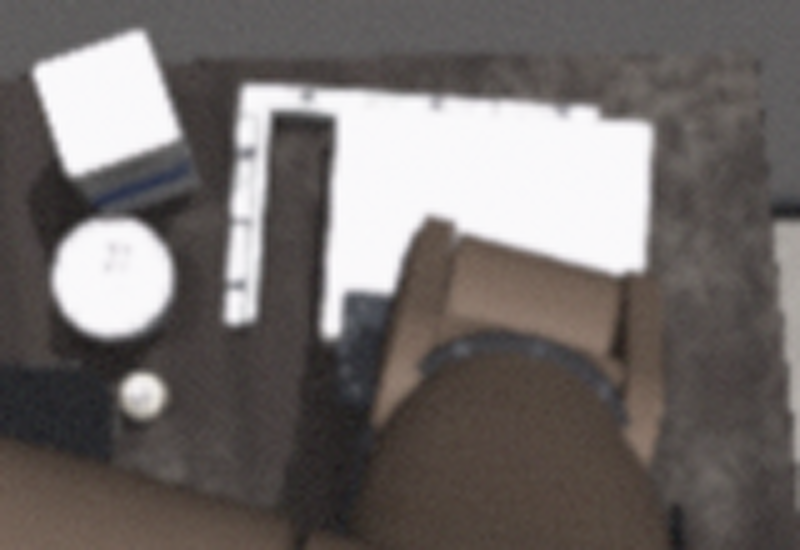

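>>> {"api": "servo_tool", "payload": {
  "moves": [
    {"offset": [-0.001, 0, 0], "yaw": 0, "hand": 1},
    {"offset": [-0.001, 0, 0], "yaw": 0, "hand": 1}
  ]
}}

```text
time_s: 7.02
eef_pos: [515.2, -79.1, 24.6]
tcp_rot: [-0.002, 0.041, 0.999, 0.0]
wrist_force: [-17.6, -2.6, 13.8]
width: 95.3
```

>>> {"api": "servo_tool", "payload": {
  "moves": [
    {"offset": [-0.001, 0, 0], "yaw": 0, "hand": 1},
    {"offset": [0, 0, 0], "yaw": 0, "hand": 1}
  ]
}}

```text
time_s: 7.28
eef_pos: [515.2, -79.1, 24.6]
tcp_rot: [-0.003, 0.041, 0.999, 0.001]
wrist_force: [-20.5, -2.4, 15.5]
width: 95.3
```

>>> {"api": "servo_tool", "payload": {
  "moves": [
    {"offset": [0.01, 0, 0], "yaw": 0, "hand": 1},
    {"offset": [0.03, 0, 0], "yaw": 0, "hand": 1},
    {"offset": [0, 0, -0.06], "yaw": 0, "hand": 1},
    {"offset": [0, 0, -0.06], "yaw": 0, "hand": 1},
    {"offset": [0, 0, -0.04], "yaw": 0, "hand": 1},
    {"offset": [0, 0, 0], "yaw": 0, "hand": 1}
  ]
}}

```text
time_s: 8.02
eef_pos: [480.0, -76.6, 187.4]
tcp_rot: [0.004, 0.041, 0.999, -0.001]
wrist_force: [-0.2, 0.4, -0.5]
width: 95.1
```

```bash
cat >> h.py <<'E'
C=np.array([687,54.]); a=-0.0825
XS=np.array([np.cos(a),np.sin(a)]); YS=np.array([-np.sin(a),np.cos(a)])
def s2w(x,y): return C+x*XS+y*YS
def w2s(p): d=np.array(p)[:2]-C; return np.array([d@XS,d@YS]).round(1)
E
python3 - <<'E'
from h import *
p,R=pose(); print(w2s(p))
P=lambda x,y:(190+(x+.5)/5-.5,110+(y+.5)/5-.5)
for q in [(655,122),(645,265),(335,117),(322,338)]: print(q,w2s(px2w("top",*P(*q),64)))
i=optics.snapshot("top");crop(i,190,110,160,110,5,"pics/t5c.png")
E
```

```text
t 8.03 pos [480.  -76.6 187.4] heading y 85.30 deg tz [ 0.007 -0.002 -1.   ] F [-0.2  0.4 -0.5] q [-0.29  0.33  1.93  0.    0.88 -1.78]
[-195.5 -147.2]
(655, 122) [   3.3 -246.5]
(645, 265) [ -88.8 -245.2]
(335, 117) [ -8.  -42.7]
(322, 338) [-149.3  -44.2]
```

View pics/t5c.png

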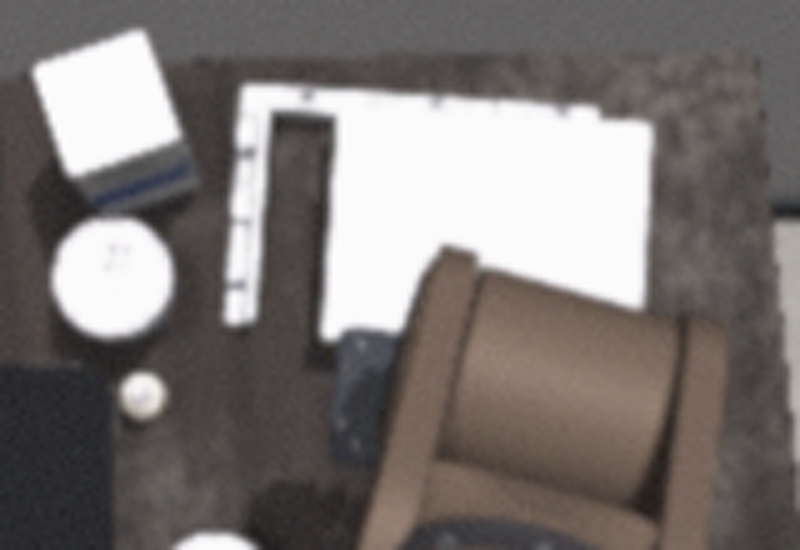

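>>> {"api": "servo_tool", "payload": {
  "moves": [
    {"offset": [-0.029, -0.033, 0], "yaw": 0, "hand": 1},
    {"offset": [-0.029, -0.033, 0], "yaw": 0, "hand": 1},
    {"offset": [-0.029, -0.034, 0], "yaw": 0, "hand": 1},
    {"offset": [-0.028, -0.033, 0], "yaw": 10, "hand": 1},
    {"offset": [0, 0, 0], "yaw": 10, "hand": 1},
    {"offset": [0, 0, 0], "yaw": 10, "hand": 1},
    {"offset": [0, 0, 0], "yaw": 10, "hand": 1},
    {"offset": [0, 0, 0], "yaw": 10, "hand": 1},
    {"offset": [0, 0, 0], "yaw": 10, "hand": 1},
    {"offset": [0, 0, 0], "yaw": 10, "hand": 1},
    {"offset": [0, 0, 0], "yaw": 10, "hand": 1},
    {"offset": [0, 0, 0], "yaw": 10, "hand": 1}
  ]
}}

```text
time_s: 9.57
eef_pos: [581.9, -218.1, 182.5]
tcp_rot: [-0.001, 0.737, 0.675, -0.0]
wrist_force: [-0.1, -0.4, 0.3]
width: 95.2
```

Run:
```python
from h import *
i=optics.snapshot("top");crop(i,190,110,160,110,5,"pics/t6c.png")
p,R=pose(); print(w2s(p)); off([*s2w(-80,-280),25])
```

```text
t 9.62 pos [ 581.9 -218.1  182.5] heading y -5.52 deg tz [-0.002  0.001 -1.   ] F [-0.1  0.1 -0.3] q [-0.46  0.52  1.6   0.    1.02 -0.37]
[ -82.3 -279.8]
t 9.62 pos [ 581.9 -218.1  182.5] heading y -5.52 deg tz [-0.002  0.001 -1.   ] F [-0.1  0.1 -0.3] q [-0.46  0.52  1.6   0.    1.02 -0.37]
target [np.float64(584.1982907646072), np.float64(-218.4551496637231), 25] tool offset mm [ -0.3   2.6 157.5]
```

View pics/t6c.png

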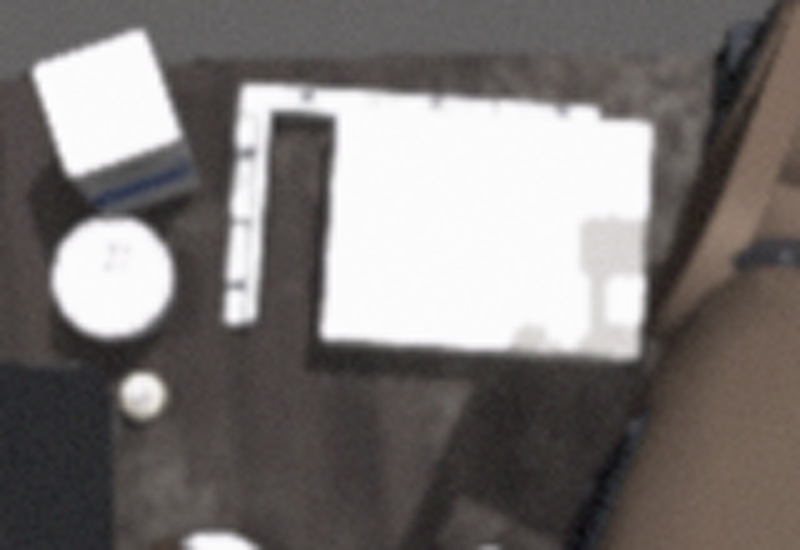

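>>> {"api": "servo_tool", "payload": {
  "moves": [
    {"offset": [0, 0.002, 0.05], "yaw": 0, "hand": 1},
    {"offset": [0, 0, 0.05], "yaw": 0, "hand": 1},
    {"offset": [0, 0, 0.04], "yaw": 0, "hand": 1},
    {"offset": [0, 0, 0.018], "yaw": 0, "hand": 1},
    {"offset": [0, 0, 0], "yaw": 0, "hand": 1},
    {"offset": [0, 0, 0], "yaw": 0, "hand": 1}
  ]
}}

```text
time_s: 10.38
eef_pos: [584.7, -218.6, 27.8]
tcp_rot: [0.001, 0.735, 0.678, 0.0]
wrist_force: [-1.0, -0.2, -0.3]
width: 94.8
```

Run:
```python
from h import *
i=optics.snapshot("scene");crop(i,190,130,200,150,4,"pics/s7c.png")
p,R=pose(); print(w2s(p))
```

```text
t 10.43 pos [ 584.8 -218.6   28. ] heading y -4.68 deg tz [ 0.002 -0.001 -1.   ] F [ 0.3 -0.5  1. ] q [-0.46  0.72  1.72  0.    0.71 -0.38]
[ -79.4 -280.1]
```

View pics/s7c.png

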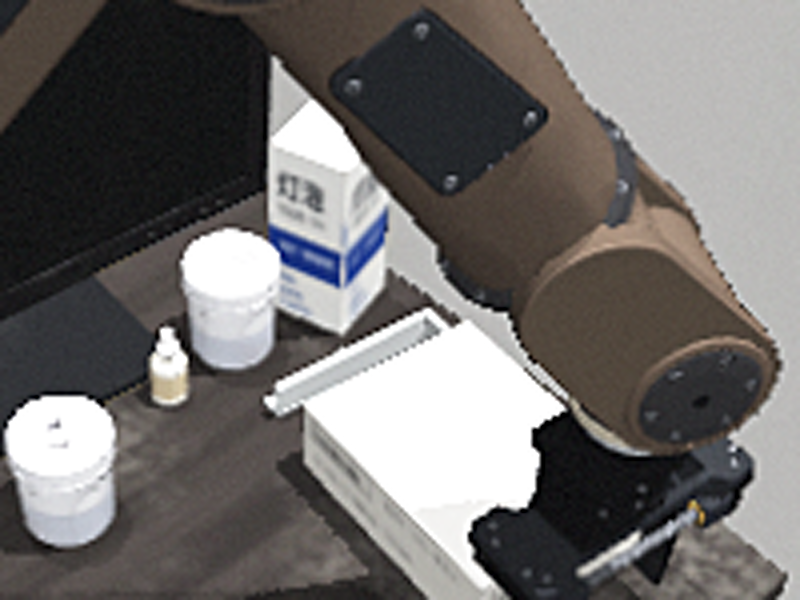

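>>> {"api": "servo_tool", "payload": {
  "moves": [
    {"offset": [0.006, 0, 0.001], "yaw": 0, "hand": 1},
    {"offset": [0.006, 0, 0.001], "yaw": 0, "hand": 1},
    {"offset": [0.006, 0, 0], "yaw": 0, "hand": 1},
    {"offset": [0.005, 0, 0], "yaw": 0, "hand": 1},
    {"offset": [0.005, 0, 0], "yaw": 0, "hand": 1},
    {"offset": [0.005, 0, 0], "yaw": 0, "hand": 1},
    {"offset": [0.005, 0, 0], "yaw": 0, "hand": 1},
    {"offset": [0.005, 0, 0], "yaw": 0, "hand": 1},
    {"offset": [0.005, 0, 0], "yaw": 0, "hand": 1},
    {"offset": [0.005, 0, 0], "yaw": 0, "hand": 1},
    {"offset": [0.005, 0, 0], "yaw": 0, "hand": 1}
  ]
}}

```text
time_s: 11.8
eef_pos: [588.8, -160.5, 24.7]
tcp_rot: [0.0, 0.736, 0.678, -0.0]
wrist_force: [-1.7, -4.3, 2.6]
width: 95.2
```

Run:
```python
from h import *
i=optics.snapshot("top");crop(i,190,110,160,110,5,"pics/t8c.png")
p,R=pose(); print(w2s(p))
```

```text
t 11.85 pos [ 588.8 -159.9   24.8] heading y -4.69 deg tz [ 0. -0. -1.] F [-1.6 -2.   1.2] q [-0.37  0.71  1.75  0.    0.68 -0.29]
[ -80.2 -221.3]
```

View pics/t8c.png

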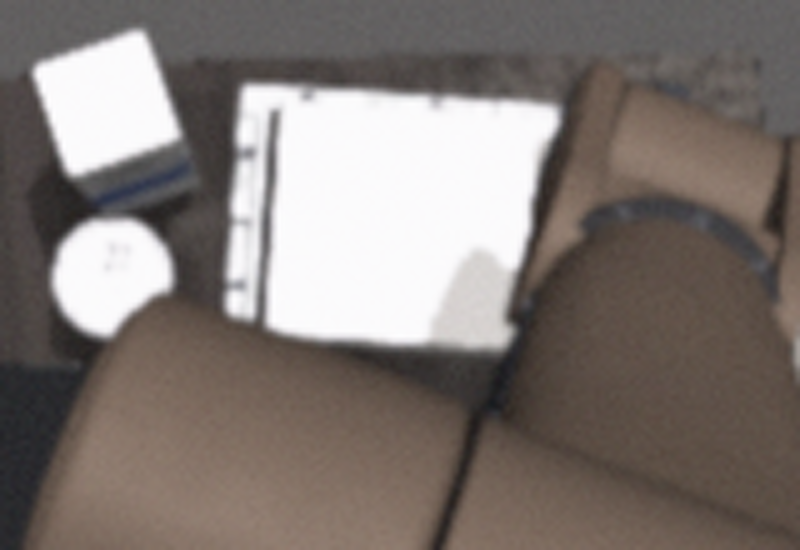

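>>> {"api": "servo_tool", "payload": {
  "moves": [
    {"offset": [0.003, 0, 0], "yaw": 0, "hand": 1},
    {"offset": [0.002, 0, 0], "yaw": 0, "hand": 1},
    {"offset": [0.002, 0, 0], "yaw": 0, "hand": 1},
    {"offset": [0.001, 0, 0], "yaw": 0, "hand": 1}
  ]
}}

```text
time_s: 12.35
eef_pos: [589.4, -152.7, 24.7]
tcp_rot: [0.0, 0.735, 0.678, -0.0]
wrist_force: [-1.8, -5.0, 3.2]
width: 94.9
```

>>> {"api": "servo_tool", "payload": {
  "moves": [
    {"offset": [0.001, 0, 0], "yaw": 0, "hand": 1},
    {"offset": [0.001, 0, 0], "yaw": 0, "hand": 1}
  ]
}}

```text
time_s: 12.6
eef_pos: [589.7, -151.3, 24.8]
tcp_rot: [0.001, 0.735, 0.678, -0.0]
wrist_force: [-2.0, -13.6, 1.9]
width: 94.9
```

>>> {"api": "servo_tool", "payload": {
  "moves": [
    {"offset": [0.001, 0, 0], "yaw": 0, "hand": 1}
  ]
}}

```text
time_s: 12.72
eef_pos: [589.8, -151.2, 24.8]
tcp_rot: [0.001, 0.735, 0.678, -0.001]
wrist_force: [-4.0, -20.5, 1.4]
width: 95.3
```

>>> {"api": "servo_tool", "payload": {
  "moves": [
    {"offset": [0.001, 0, 0], "yaw": 0, "hand": 1},
    {"offset": [0, 0, 0], "yaw": 0, "hand": 1}
  ]
}}

```text
time_s: 12.98
eef_pos: [589.8, -151.2, 24.8]
tcp_rot: [0.001, 0.735, 0.678, -0.001]
wrist_force: [-3.6, -21.6, 0.5]
width: 95.2
```

>>> {"api": "servo_tool", "payload": {
  "moves": [
    {"offset": [-0.01, 0, 0], "yaw": 0, "hand": 1},
    {"offset": [-0.04, 0, 0], "yaw": 0, "hand": 1},
    {"offset": [-0.01, 0, -0.05], "yaw": 0, "hand": 1},
    {"offset": [0, 0, -0.06], "yaw": 0, "hand": 1},
    {"offset": [-0.02, -0.03, -0.06], "yaw": 0, "hand": 1},
    {"offset": [-0.02, -0.06, 0], "yaw": 0, "hand": 1},
    {"offset": [0, -0.06, 0], "yaw": 0, "hand": 1},
    {"offset": [0, 0, 0], "yaw": 0, "hand": 1}
  ]
}}

```text
time_s: 13.98
eef_pos: [433.1, -232.9, 188.4]
tcp_rot: [-0.001, 0.736, 0.677, 0.0]
wrist_force: [0.7, -0.9, -0.1]
width: 95.3
```

Run:
```python
from h import *
p,R=pose(); print(w2s(p))
i=optics.snapshot("top");cv2.imwrite("pics/t9.png",i);crop(i,190,110,160,110,5,"pics/t9c.png")
i=optics.snapshot("scene");cv2.imwrite("pics/s9.png",i);crop(i,215,150,150,150,4,"pics/s9c.png")
```

```text
t 13.97 pos [ 433.1 -232.9  188.4] heading y -4.83 deg tz [-0.001  0.002 -1.   ] F [ 0.7 -0.9 -0.1] q [-0.63  0.34  1.91  0.    0.9  -0.54]
[-229.4 -306.9]
```

View pics/t9c.png

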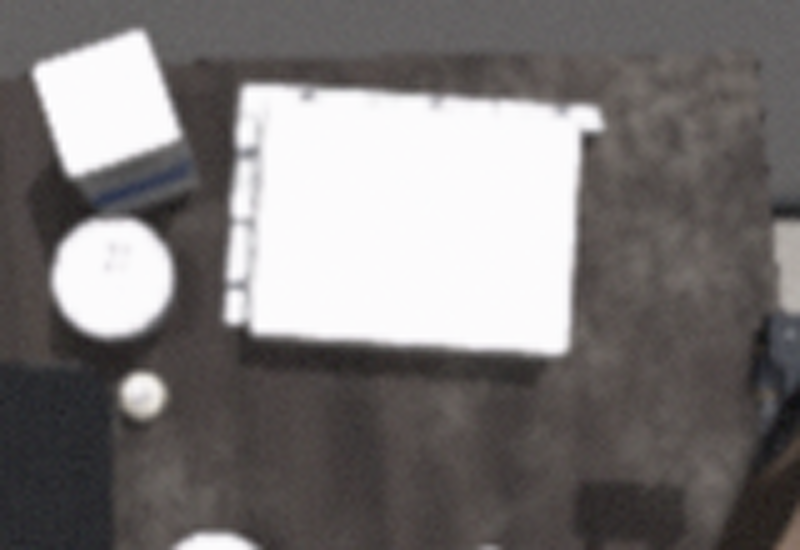

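View pics/s9c.png

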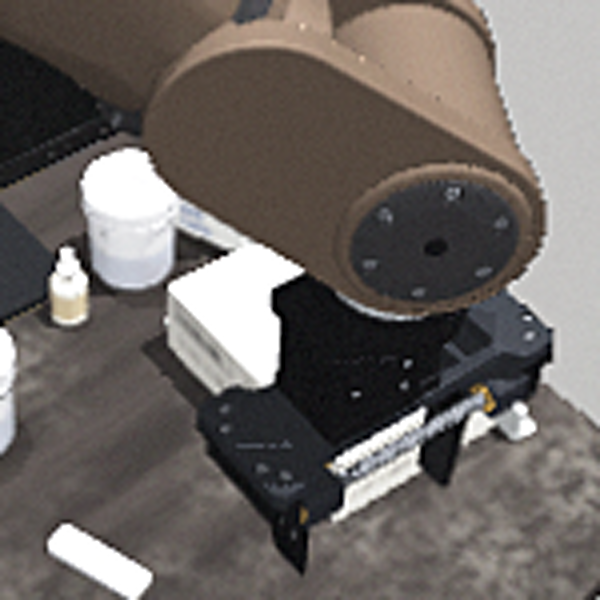

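Run:
```python
from h import *
def meas(f):
    g=cv2.cvtColor(cv2.imread(f),cv2.COLOR_BGR2GRAY).astype(float)
    def fit(pts):
        w=np.array([w2s(px2w("top",*p,64)) for p in pts]); return w
    def cross(c,thr):
        k=np.where((c[:-1]>=thr)&(c[1:]<thr))[0]; 
        return k[0]+(c[k[0]]-thr)/(c[k[0]]-c[k[0]+1])
    near=[];right=[]
    for u in range(245,300): near.append((u,165+cross(g[165:200,u],150)))
    for v in range(140,175): right.append((290+cross(g[v,290:330],150),v))
    n=fit(near);r=fit(right)
    a1=np.polyfit(n[:,1],n[:,0],1);a2=np.polyfit(r[:,0],r[:,1],1)
    print("near edge x' at y'=-100",np.polyval(a1,-100),"yaw rel",-a1[0],"right edge y' at x'=-75",np.polyval(a2,-75),"yaw rel",a2[0])
meas("pics/t9.png")
```

```text
near edge x' at y'=-100 -149.98459703023033 yaw rel 0.0008128717333775958 right edge y' at x'=-75 -200.16124553519487 yaw rel -0.0016787579815360977
```

View pics/t9.png

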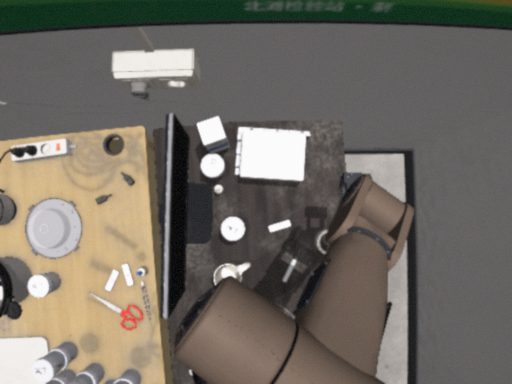

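The carton now fills the corner, with its top at about (240-308,128-181). The tall carton (212,133), jar_a (212,165), dropper (218,189), jar_b (233,229) and card (280,226) stand where they did, and the hand is high and clear.

Run:
```python
from h import *
pose(); print(workorder.hand_in()); print(state()["time_s"])
```

```text
t 14.07 pos [ 436.4 -234.   188.6] heading y -4.75 deg tz [ 0.001 -0.    -1.   ] F [0.4 0.1 0.4] q [-0.63  0.34  1.9   0.    0.9  -0.54]
the job is handed in; nothing more can be done
None
the job is handed in; nothing more can be done
```

The carton is in the corner stop, and I handed the job in at about 14 s of the 64 s allowed. I pushed it with the open fingertips, first square onto the back fence, then along it into the side fence. Each push ended when the wrist force rose to about 21 N against the fence. I then backed off and lifted the hand clear to 188 mm.

**Position:** measured from the top camera, the near edge sits 150.0 mm from the back fence and the right end 200.2 mm from the side fence. The carton is less than 0.002 rad off square. These figures rest on the same camera's fit of the stop, which is good to about 2 mm.

**Disagreement:** the fingertip position at the side-fence stop came out about 2.5 mm short of the camera's reading. At the back fence the two agreed to 0.2 mm. I put the 2.5 mm down to calibration error; it is still inside the 5 mm tolerance.

**Bystanders:** by eye in the last top picture, the tall carton, jar_a, dropper, jar_b and card have not moved. The tape roll was partly hidden by the arm, so I could only confirm that the hand never went near it.

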